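Slide the sorting board into its notch and latch it

TASK

With the fingertips, push the marble-faced sorting board along its rails until you feel it drop into the locating notch in the middle of the rack, then push the brass turn-latch by its peg all the way across over the board to lock it. Never lift the board, and leave everything else where it stands.

Things in the scene. Friction and masses are not known exactly. Their poses are not given: they have to be found in the camera images.
- rack: Fixed wooden rack, 400 mm long (y axis, slide direction), 150 mm wide (x). Two rails, tops 20 mm above the table, between side fences (tops at 34 mm, 113 mm apart inside); both ends open. Pockets 6 mm deep in the rails take the board's four feet only when it is at the middle. Origin: middle of the underside, at table height; z up.
- home (a point): Point fixed to the rack, at its middle, 14 mm above the table: where the origin of the board lies when it has dropped into the notch (play: 3 mm either way along the rails, 1.5 mm sideways). Axes as the rack's.
- board: Loose walnut board with marble mosaic face, 110 (x) by 120 mm along the rails (y), axes as the rack's, 0.36 to 0.59 kg. Origin: centre, level with its feet's undersides; slab from 8 to 20 mm above it. Starts on the rails 100 to 145 mm to either side of home, origin 20 mm above the table; dropped it lies 6 mm lower and the pockets stop it. Sliding takes 2 to 8 N.
- latch (a joint): Brass turn-latch angle (rad). 0: arm parallel to the rails, pointing to the rack's +y; grows counterclockwise from above; near 1.57 the arm points to the rack's -x across the board; stop at 1.6. Starts at -0.6 to 0.05, stays where left (about 1 N at the peg turns it). Arm 16 mm wide, 8 thick, underside at 36.5 mm: clears the dropped board by 2.5 mm, strikes an undropped one.
- latch_pivot (a point): On the latch's pivot axis at half the arm's thickness, 40.5 mm above the table, 80 mm to the rack's +x from its middle (the side away from the robot).
- latch_peg (a point): Centre of the top of the upright round peg on the latch's arm, 72 mm from the pivot. The peg is 14 mm in diameter and stands from the arm's top, 44.5 mm above the table, to 74.5 mm.
- soapstone: soapstone rubbing block, plain grey box 78 x 50 x 35 mm, lying across the rails at the end opposite to the board; origin under its centre. Bystander.
- cup: pewter cup, 68 mm across, 75 mm tall, standing on the table on the robot's side of the rack; origin under its centre. Bystander.
- smalti: gilt smalti lump, round, 56 mm across, 31 mm tall, on the table just beyond the rack; origin under its centre. Bystander.
- shard: green bottle-glass shard with polished edges, about 65 x 40 x 8 mm, on the table beyond the rack; origin on its underside. Bystander.
- jar: closed glass jar, 60 mm across, 75 mm tall, on the table beyond the rack; origin under its centre. Bystander.
- brush: dusting brush, about 160 mm long, lying on the table on the robot's side of the rack; origin on its underside. Bystander.
Mind the look-alikes: they are no part of the job. Several things have the shape of the board; the one meant has the colours described above.

How it is judged:
By the outcome, as a careful person would: the job done as asked, in the order asked, and still so for the second after the job is handed in, with the robot touching nothing.
It also fails if it takes over 58 s, if anything falls off the work surface, if the arm or the gripper's body presses on something with over 40 N, if the wrist force passes 120 N, or if a joint passes its speed limit or range.

ROBOT

A 6-joint arm with a two-finger parallel gripper is mounted at the origin on the work surface. World frame = base frame: x ahead of the robot, y to its left, z up, the work surface at z = 0. Lengths are in mm, angles in degrees, forces in N, time in s.
With the tool pointing down it reaches from about 300 to 850 mm from the base axis. Payload 4.2 kg.
Tool frame: the origin (TCP) lies at the centre of the arm's flange, where the gripper is bolted on; the fingertips stand 191 mm ahead of it and the grasp point (between the pads) lies 172 mm ahead of it; y points along the fingers, x is the direction in which the jaws open and shut, and the axes are right-handed (so a half turn about y gives the same grasp; the last joint's range is limited). The gripper opens to 91 mm and grips with 3 to 60 N. Pads are 32 mm wide; open, the fingers measure 118 mm over their backs; the gripper's body (76 mm by 178 mm) begins 60 mm behind the grasp point.
Start: joints at [67.953, 18.312, 89.639, -0, 72.044, -1.146], TCP at [205.135, 537.162, 404.776] pointing down, gripper open.
Joint ranges: [-177.97, 177.97], [-48.28, 115.42], [12.27, 149.76], [-77.06, 257.06], [2.81, 150.46], [-146.56, 146.56]. Speed limits (degrees/s): [147.25, 147.25, 180, 180, 180, 180].

INTERFACE

Orientations are given as [roll, pitch, yaw] about the fixed x, y, z axes, in that order (R = Rz(yaw) Ry(pitch) Rx(roll)).
In Python, from workcell import env gives the robot as it stands.
- The arm moves only by the tool carry_out, never from a script. Its argument "increments" is a list of rows, each a list of 3 entries, a list of its own where there are three numbers: the turn, a rotation vector about the tool's x, y, z in rad, then the shift along the tool's x, y, z in mm, then the closure, from 0 (fully open) to 1 (shut). In form: [[[wx, wy, wz], [dx, dy, dz], claw], ...]. A call has 1 to 10 rows; each row is the pose to reach, as a shift and turn from the pose commanded when the call began, along the tool's axes at that moment; what a row does not reach only later rows make up. A row lasts 1/12 s, in which the tool goes at most 41.7 mm and 7.16 degrees, less where a joint would pass 70% of its speed; a pose out of reach is approached as far as the arm can. A call with a gripper value outside its range is refused whole. The fingers move at their own pace and stop on an object; "force" is the grip in N (left out, the last holds). Time passes only in rows, so rows that repeat a pose let the fingers close. It gives the time, the measured TCP pose, the force and the opening at its end, in the units of the state.
- env.state(): the state, without advancing time (a new reading comes with each control period).
- env.grab_frame(name): name is "scene" or "top"; returns a dict with "frame" (384x512x3 uint8, blue, green, red), "z_map" (384x512 float32, mm along the optical axis (not along the pixel's ray), 0 where there is no reading), "camera_matrix" (3x3 intrinsics, pixels), "rvec" (rotation vector, rad) and "tvec" (3), from world to camera coordinates, as OpenCV has them. Camera axes: x right, y down, z forward; pixel columns grow to the right and rows downward; lengths in mm; the calibration is good to about 2 mm. A picture is of the moment at which its call begins.
- env.job_done(): hands the job in, once; it reports no verdict.
The state is a dict: "time_s": time; "qpos": joint angles; "qvel": joint speeds; "effort": joint torques, N m; "ee_pos": TCP position; "ee_rot": TCP orientation; "force": force on the tool from outside, world axes, zero at the start; "torque": the same for the moment, N m; "gripper_width": finger opening in mm.
Only numpy, scipy, OpenCV 4.12 (cv2) and the standard library are available. Lean on these libraries where they do the work, as an engineer would, in place of code of your own. Each camera call takes 0.05 s, during which the arm holds its last target. There are 200 camera calls.

## Working session

There is one attempt and no reset: what is moved stays moved. The work goes in short steps, Python scripts to look and compute and a tool call to move; the robot and the scene stay as the last step left them, time stands still between calls to the robot, and variables do not carry over. Pictures are saved under pics/ and viewed, about 8 in all and at most 12, crops included, and the job is handed in when it is done.

Besides the shell and the picture viewer there is one more tool, called as name(argument=value, ...) on one line, values as JSON. carry_out: Moves the arm, as the interface text tells. Its arguments: {"type":"object","properties":{"increments":{"type":"array","items":{"type":"array"}},"force":{"type":"number"}},"required":["increments"]}

```bash
mkdir -p pics
cat > h.py <<'E'
import numpy as np, cv2
from workcell import env
def grab(name, tag):
    d=env.grab_frame(name); cv2.imwrite(f'pics/{tag}.png',d['frame']); np.savez(f'{tag}.npz',**d); return d
def world(d,u,v):
    K=d['camera_matrix'];R=cv2.Rodrigues(d['rvec'])[0];t=np.ravel(d['tvec'])
    z=float(d['z_map'][int(v),int(u)]); c=np.linalg.inv(K)@[u,v,1]*z
    return R.T@(c-t)
def atz(d,u,v,zw):
    K=d['camera_matrix'];R=cv2.Rodrigues(d['rvec'])[0];t=np.ravel(d['tvec'])
    r=R.T@np.linalg.inv(K)@[u,v,1]; o=-R.T@t
    return o+r*(zw-o[2])/r[2]
E
python3 - <<'E'
from h import *
a=grab('top','t0');b=grab('scene','s0')
print(env.state())
cv2.imwrite('pics/ts.png',cv2.resize(a['frame'],(800,600),interpolation=cv2.INTER_CUBIC))
cv2.imwrite('pics/ss.png',cv2.resize(b['frame'],(800,600),interpolation=cv2.INTER_CUBIC))
E
```

```text
{'time_s': 0.1, 'qpos': array([ 6.79535675e+01,  1.83481634e+01,  8.96998521e+01,  7.72357346e-04,
        7.20448456e+01, -1.14703834e+00]), 'qvel': array([-0.0348888 , -0.02998198, -0.16862574,  0.06759268, -0.14095452,
       -0.07117809]), 'effort': array([-7.56268237e-04, -4.13336957e+01, -2.32509184e+01,  7.27550942e-02,
        4.23141033e-02, -4.64608047e-05]), 'ee_pos': array([205.06983171, 537.02612379, 403.99930199]), 'ee_rot': array([-89.99740687,   0.09282774,  69.10036922]), 'force': array([0.67881565, 0.09005425, 0.31563255]), 'torque': array([ 0.02533739, -0.0190461 , -0.03115874]), 'gripper_width': 91.22085028155053}
```

View pics/ts.png

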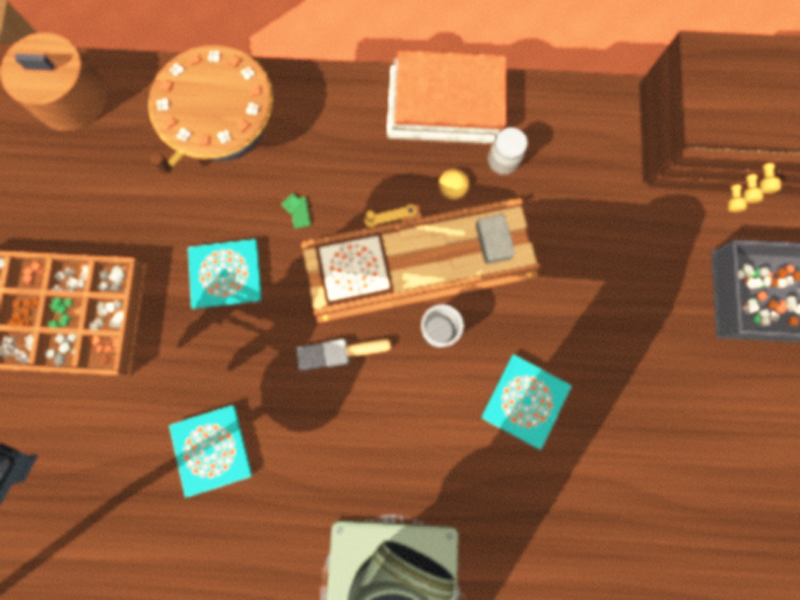

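View pics/ss.png

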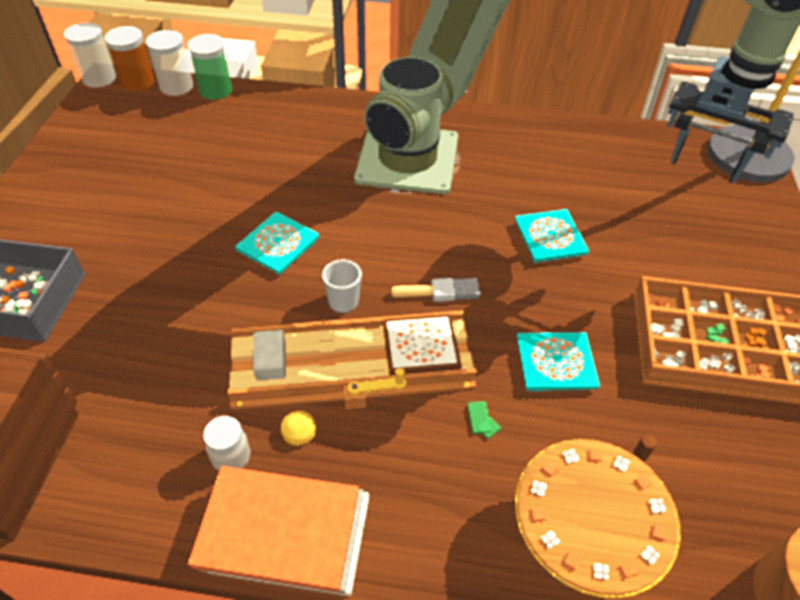

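The top view (800×600) shows the marble board on the rack's left (+y) part at about (355,268) and the soapstone at (495,238). The latch pivot is near (413,212), with its peg near (370,217). The cup is at (441,326) and the brush at (345,352). Next, an enlarged crop.

Run:
```python
from h import *
d=np.load('t0.npz'); f=d['frame']
c=f[120:216,184:354]; cv2.imwrite('pics/tc.png',cv2.resize(c,None,fx=4.7,fy=4.7,interpolation=cv2.INTER_CUBIC))
for n,(u,v) in dict(board=(227,171),stone=(316,152),cup=(282,208),peg=(236,139),piv=(264,135),smalti=(290,117),jar=(325,95)).items(): print(n,world(d,u,v).round(1))
```

```text
board [523.8  91.   40.2]
stone [ 584.6 -146.1   56.9]
cup [435.9 -64.1   3.7]
peg [604.9  70.2  72.2]
piv [629.9  -4.4  44.3]
smalti [692.  -75.6  30.3]
jar [ 742.6 -165.2   74.1]
```

View pics/tc.png

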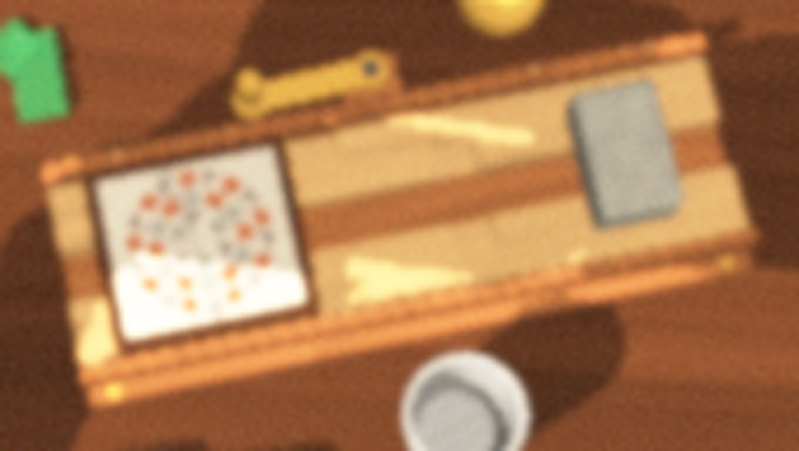

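The crop shows board corners at about (93,178), (278,142), (312,303) and (122,343), the latch pivot at (371,67), and the peg top near (247,80).

Run:
```python
from h import *
d=np.load('t0.npz')
def P(X,Y,z): return atz(d,184+(X+.5)/4.7-.5,120+(Y+.5)/4.7-.5,z)
B=np.array([P(*p,40) for p in [(93,178),(278,142),(312,303),(122,343)]]);print(B.round(1))
print('side',[np.linalg.norm(B[i]-B[(i+1)%4]).round(1) for i in range(4)])
fl,fr=P(45,168,34),P(703,37,34); print('far fence',fl.round(1),fr.round(1),np.linalg.norm(fl-fr),'yaw',np.degrees(np.arctan2(-(fl-fr)[0],(fl-fr)[1])))
pv=P(371,67,44.5);pg=P(247,80,74.5);pa=P(245,100,44.5);print('piv',pv.round(1),'peg',pg.round(1),np.linalg.norm((pv-pg)[:2]),pa.round(1))
# masked point cloud for rack using z_map
Z=d['z_map'];pts=np.array([world(d,u,v) for v in range(110,225) for u in range(180,360)])
m=(abs(pts[:,2]-34)<3)
# stone & board tops
for nm,lo,hi in [('board',38,43),('stone',53,59)]:
    q=pts[(pts[:,2]>lo)&(pts[:,2]<hi)]
    r=cv2.minAreaRect(q[:,:2].astype(np.float32)); print(nm,len(q),np.median(q,axis=0).round(1),r)
q=pts[(pts[:,2]>66)&(pts[:,2]<78)&(pts[:,1]>30)];print('peg pts',len(q),q.mean(0).round(1), q.min(0).round(1),q.max(0).round(1))
q=pts[(abs(pts[:,2]-34)<2.5)&(pts[:,0]>400)&(pts[:,0]<700)];print('fence',len(q),cv2.minAreaRect(q[:,:2].astype(np.float32)))
np.save('pts.npy',pts)
# height slice image for the rack
```

```text
[[558.4 157.8  40. ]
 [585.7  51.8  40. ]
 [490.9  27.   40. ]
 [462.1 133.8  40. ]]
side [np.float64(109.5), np.float64(98.0), np.float64(110.6), np.float64(99.3)]
far fence [564.7 187.1  34. ] [ 665.7 -196.8   34. ] 397.0334324578703 yaw 14.737241930499005
piv [ 6.329e+02 -3.000e-01  4.450e+01] peg [610.7  70.   74.5] 73.7309716836653 [608.8  72.2  44.5]
board 1547 [524.6  91.9  40.5] ((534.61279296875, -17.797042846679688), (392.4488525390625, 206.15304565429688), 81.79976654052734)
stone 434 [ 587.6 -147.    55.1] ((516.048828125, -57.183197021484375), (208.5127716064453, 250.8842010498047), 4.757420539855957)
peg pts 22 [610.   70.2  73. ] [604.4  65.   67.8] [616.4  75.9  76.5]
fence 837 ((533.81494140625, -29.924407958984375), (253.1475067138672, 414.72479248046875), 26.735647201538086)
```

carry_out(increments=[[[0, 0.095, 0], [-18, 0, -32.3], 0.34], [[0, 0.19, 0], [-36, 0, -64.6], 0.34], [[0, 0.285, 0], [-54, 0, -97], 0.34], [[0, 0.38, 0], [-72, 0, -129.2], 0.34], [[0, 0.475, 0], [-90, 0, -161.5], 0.34], [[0, 0.57, 0], [-108, 0, -193.8], 0.34], [[0, 0.665, 0], [-126, 0, -226], 0.34], [[0, 0.76, 0], [-144, 0, -258.4], 0.34], [[0, 0.855, 0], [-162, 0, -290.7], 0.34], [[0, 0.949, 0], [-180, 0, -323], 0.34]])

```text
time_s: 0.93
ee_pos: [443.4, 252.1, 404.5]
ee_rot: [-90.0, 0.0, 14.5]
force: [-0.6, 0.8, 0.6]
gripper_width: 60.1
```

carry_out(increments=[[[0, 0, 0], [12, 0, -26], 0.34], [[0, 0, 0], [26, 15, -56], 0.34], [[0, 0, 0], [39.5, 45, -84], 0.34], [[0, 0, 0], [39.5, 80, -84], 0.34], [[0, 0, 0], [39.5, 110, -84], 0.34], [[0, 0, 0], [39.5, 110, -84], 0.34], [[0, 0, 0], [39.5, 110, -84], 0.34]])

```text
time_s: 1.52
ee_pos: [501.9, 182.4, 293.6]
ee_rot: [-90.0, 0.2, 14.7]
force: [0.0, 0.3, -0.0]
gripper_width: 60.3
```

Run:
```python
from h import *
s=env.state();print(s['ee_pos'],s['force'])
d=grab('scene','s1')
cv2.imwrite('pics/s1c.png',cv2.resize(d['frame'][140:290,130:400],None,fx=2.9,fy=2.9,interpolation=cv2.INTER_CUBIC))
```

```text
[501.94611755 182.3733454  293.62182932] [ 0.01576725  0.29980844 -0.02130551]
```

View pics/s1c.png

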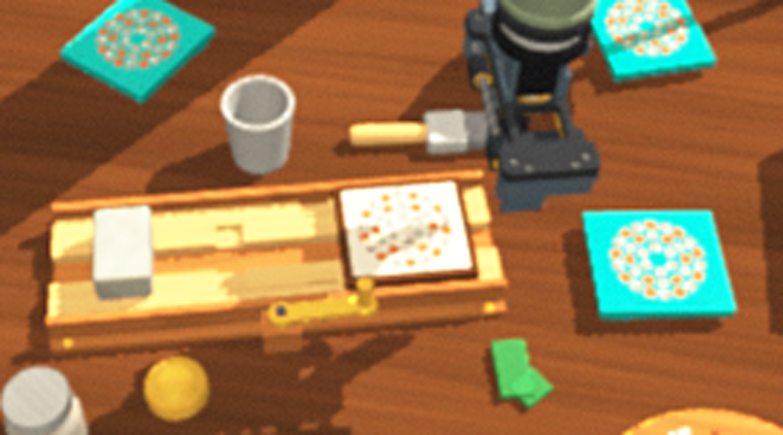

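The gripper is up over the rack's board end, and the board sits at crop (405,235), still undropped. Now descending.

carry_out(increments=[[[0, 0, 0], [0, 20, 0], 0.34], [[0, 0, 0], [0, 45, 0], 0.34], [[0, 0, 0], [0, 65, 0], 0.34], [[0, 0, 0], [0, 77, 0], 0.34], [[0, 0, 0], [0, 77, 0], 0.34], [[0, 0, 0], [0, 77, 0], 0.34]])

```text
time_s: 2.07
ee_pos: [502.9, 183.3, 219.5]
ee_rot: [-90.0, -0.2, 14.8]
force: [0.7, 0.3, 0.7]
gripper_width: 60.1
```

carry_out(increments=[[[0, 0, 0], [0, 1.5, -2], 0.34], [[0, 0, 0], [0, 2, -5], 0.34], [[0, 0, 0], [0, 2, -10], 0.34], [[0, 0, 0], [0, 2, -15], 0.34], [[0, 0, 0], [0, 2, -20], 0.34], [[0, 0, 0], [0, 2, -25], 0.34], [[0, 0, 0], [0, 2, -30], 0.34], [[0, 0, 0], [0, 2, -30], 0.34]])

```text
time_s: 2.73
ee_pos: [510.3, 152.9, 216.2]
ee_rot: [-90.0, -0.1, 14.7]
force: [0.3, 1.2, -0.6]
gripper_width: 60.3
```

carry_out(increments=[[[0, 0, 0], [0, 0, -4], 0.34], [[0, 0, 0], [0, 0, -8], 0.34], [[0, 0, 0], [0, 0, -12], 0.34], [[0, 0, 0], [0, 0, -16], 0.34], [[0, 0, 0], [0, 0, -20], 0.34], [[0, 0, 0], [0, 0, -24], 0.34]])

```text
time_s: 3.23
ee_pos: [516.0, 130.5, 216.1]
ee_rot: [-89.9, -0.0, 14.7]
force: [-0.8, 4.9, 4.6]
gripper_width: 60.1
```

Run:
```python
from h import *
s=env.state();print(s['ee_pos'],s['force'])
d=grab('scene','s2')
cv2.imwrite('pics/s2c.png',cv2.resize(d['frame'][140:290,130:400],None,fx=2.9,fy=2.9,interpolation=cv2.INTER_CUBIC))
```

```text
[516.02732269 130.52760277 216.09920499] [-0.76147765  4.92721728  4.57323611]
```

View pics/s2c.png

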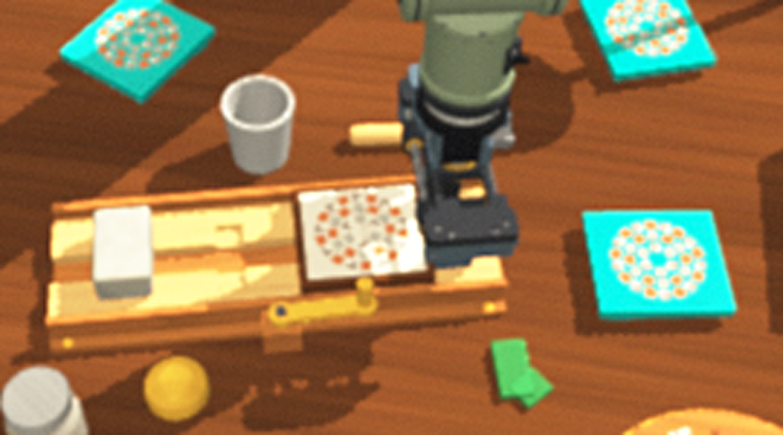

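The fingers are on the board's end at crop (435,250), and the board has slid about 38 mm and stayed square. Continuing.

carry_out(increments=[[[0, 0, 0], [0, 0, -6], 0.34], [[0, 0, 0], [0, 0, -12], 0.34], [[0, 0, 0], [0, 0, -18], 0.34], [[0, 0, 0], [0, 0, -24], 0.34], [[0, 0, 0], [0, 0, -30], 0.34], [[0, 0, 0], [0, 0, -36], 0.34], [[0, 0, 0], [0, 0, -42], 0.34], [[0, 0, 0], [0, 0, -48], 0.34], [[0, 0, 0], [0, 0, -54], 0.34], [[0, 0, 0], [0, 0, -60], 0.34]])

```text
time_s: 4.12
ee_pos: [531.1, 72.4, 216.0]
ee_rot: [-89.9, -0.0, 14.7]
force: [-1.9, 4.9, 4.2]
gripper_width: 60.4
```

carry_out(increments=[[[0, 0, 0], [0, 0, -2], 0.34], [[0, 0, 0], [0, 0, -4], 0.34], [[0, 0, 0], [0, 0, -6], 0.34], [[0, 0, 0], [0, 0, -8], 0.34]])

```text
time_s: 4.45
ee_pos: [533.1, 64.9, 215.9]
ee_rot: [-89.9, -0.0, 14.7]
force: [-0.5, 5.3, 3.7]
gripper_width: 60.1
```

carry_out(increments=[[[0, 0, 0], [0, 0, -1.5], 0.34], [[0, 0, 0], [0, 0, -3], 0.34], [[0, 0, 0], [0, 0, -4.5], 0.34], [[0, 0, 0], [0, 0, -6], 0.34]])

```text
time_s: 4.78
ee_pos: [534.6, 59.2, 215.8]
ee_rot: [-89.9, 0.0, 14.7]
force: [-0.3, 4.9, 3.3]
gripper_width: 60.4
```

carry_out(increments=[[[0, 0, 0], [0, 0, -1], 0.34], [[0, 0, 0], [0, 0, -2], 0.34], [[0, 0, 0], [0, 0, -3], 0.34]])

```text
time_s: 5.03
ee_pos: [535.4, 55.9, 215.5]
ee_rot: [-90.0, 0.0, 14.7]
force: [-0.6, 3.4, 1.6]
gripper_width: 59.9
```

```bash
cat > bd.py <<'E'
from h import *
import sys
s=env.state();print(s['ee_pos'].round(1),s['force'].round(1))
o=np.array([555.5,-20.6]);ex=np.array([.967,.2538]);ey=np.array([-.2538,.967])
def rel(p): return np.array([(p[:2]-o)@ex,(p[:2]-o)@ey,p[2]])
print('tool rack',rel(s['ee_pos']).round(1))
for n in ('top','scene'):
    d=grab(n,n+sys.argv[1]);v,u=np.mgrid[0:384,0:512]
    K=d['camera_matrix'];R=cv2.Rodrigues(d['rvec'])[0];t=np.ravel(d['tvec'])
    z=d['z_map'].ravel();c=np.linalg.inv(K)@np.vstack([u.ravel(),v.ravel(),np.ones(u.size)])*z
    p=(R.T@(c-t[:,None])).T[z>0]; r=np.c_[(p[:,:2]-o)@ex,(p[:,:2]-o)@ey,p[:,2]]
    q=r[(abs(r[:,0])<52)&(r[:,1]>-110)&(r[:,1]<190)&(r[:,2]<48)]
    for y in range(-75,135,10):
        a=q[(q[:,1]>=y)&(q[:,1]<y+10)]
        print(n,y,len(a),np.median(a[:,2]).round(1) if len(a) else '',end=' | ')
    print()
E
python3 bd.py 3
```

```text
[535.4  55.9 215.5] [-0.6  3.4  1.6]
tool rack [ -0.   79.1 215.5]
top -75 126 19.2 | top -65 94 21.2 | top -55 133 34.1 | top -45 130 34.7 | top -35 137 34.6 | top -25 122 34.5 | top -15 61 34.5 | top -5 6 35.1 | top 5 0  | top 15 0  | top 25 0  | top 35 0  | top 45 0  | top 55 0  | top 65 0  | top 75 0  | top 85 0  | top 95 0  | top 105 0  | top 115 0  | top 125 0  | 
scene -75 118 18.8 | scene -65 109 31.2 | scene -55 131 34.2 | scene -45 131 34.2 | scene -35 124 34.4 | scene -25 129 34.4 | scene -15 128 34.5 | scene -5 126 34.2 | scene 5 126 34.4 | scene 15 127 34.4 | scene 25 127 34.7 | scene 35 121 33.9 | scene 45 35 33.9 | scene 55 25 33.1 | scene 65 23 21.5 | scene 75 21 39.6 | scene 85 32 27.2 | scene 95 29 19.8 | scene 105 33 19.9 | scene 115 27 19.0 | scene 125 43 20.7 |
```

It has dropped: the face reads about 34.4 mm all over, level, against 40.5 before. Now backing off and rising, then moving to the outer side of the peg with the fingers closed and the tool turned -90°.

carry_out(increments=[[[0, 0, 0], [0, 0, 5], 0.34], [[0, 0, 0], [0, 0, 14], 0.34], [[0, 0, 0], [0, -15, 18], 0.34], [[0, 0, 0], [0, -45, 18], 1], [[0, 0, 0], [0, -80, 18], 1], [[0, 0, 0], [0, -100, 18], 1], [[0, 0, 0], [0, -100, 18], 1]], force=15)

```text
time_s: 5.72
ee_pos: [532.0, 73.8, 320.3]
ee_rot: [-90.1, -0.5, 14.8]
force: [1.6, 0.3, 0.2]
gripper_width: 36.2
```

```bash
python3 bd.py 4 | head -2
python3 - <<'E'
from h import *
d=np.load('top4.npz');f=d['frame']
cv2.imwrite('pics/t4c.png',cv2.resize(f[110:220,184:354],None,fx=4.7,fy=4.7,interpolation=cv2.INTER_CUBIC))
E
```

```text
[532.   73.8 320.3] [1.6 0.3 0.2]
tool rack [  1.2  97.2 320.3]
```

View pics/t4c.png

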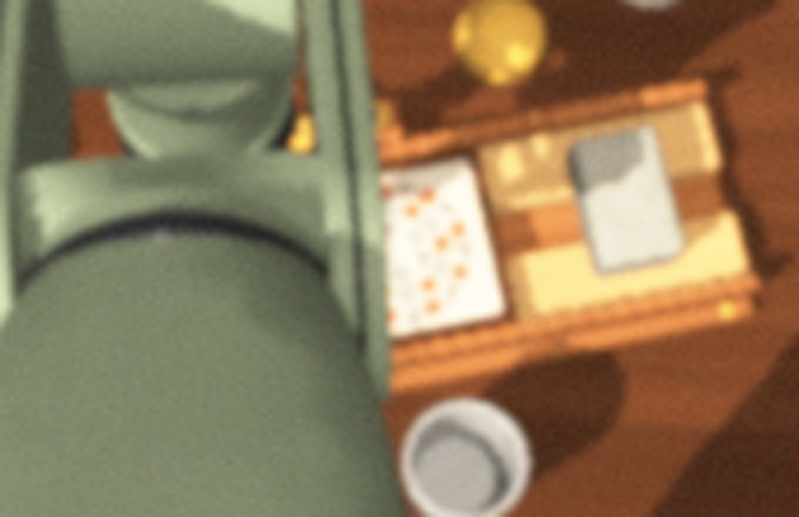

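The arm hides the left part here. The soapstone at crop (628,200) and the cup at (465,455) are unmoved, and the board's leading edge is at (480,165)–(505,315).

carry_out(increments=[[[0, 0.12, 0], [13, 0, 0], 1], [[0, 0.24, 0], [26, 0, -2], 1], [[0, 0.36, 0], [40, 0, -5], 1], [[0, 0.48, 0], [54, 0, -8], 1], [[0, 0.6, 0], [68, 0, -11], 1], [[0, 0.72, 0], [82, 0, -14], 1], [[0, 0.84, 0], [96, 0, -17], 1], [[0, 0.96, 0], [110, 0, -20], 1], [[0, 1.08, 0], [120, 0, -22], 1], [[0, 1.2, 0], [124, 0, -24], 1]])

```text
time_s: 6.65
ee_pos: [657.8, 81.9, 312.8]
ee_rot: [-90.2, 0.1, -54.4]
force: [-0.1, 0.2, -0.0]
gripper_width: 1.0
```

carry_out(increments=[[[0, 0.12, 0], [0, 0, 0], 1], [[0, 0.24, 0], [0, 0, 0], 1], [[0, 0.371, 0], [0, 0, 0], 1], [[0, 0.371, 0], [0, 0, 0], 1], [[0, 0.371, 0], [0, 0, 0], 1]])

```text
time_s: 7.07
ee_pos: [656.6, 81.7, 313.8]
ee_rot: [-90.2, 0.0, -75.1]
force: [0.0, 0.3, -0.6]
gripper_width: 0.3
```

```bash
python3 bd.py 5 | head -2
python3 - <<'E'
from h import *
s=env.state();print(s['ee_rot'],s['qpos'].round(0),s['gripper_width'])
d=np.load('scene5.npz')
cv2.imwrite('pics/s5c.png',cv2.resize(d['frame'][140:290,130:400],None,fx=2.9,fy=2.9,interpolation=cv2.INTER_CUBIC))
E
```

```text
[656.6  81.7 313.8] [ 0.   0.3 -0.6]
tool rack [123.7  73.2 313.8]
[-9.01127710e+01  1.38410932e-02 -7.51412345e+01] [ 6. 30. 85. -0. 66. 81.] 0.39859416761349964
```

View pics/s5c.png

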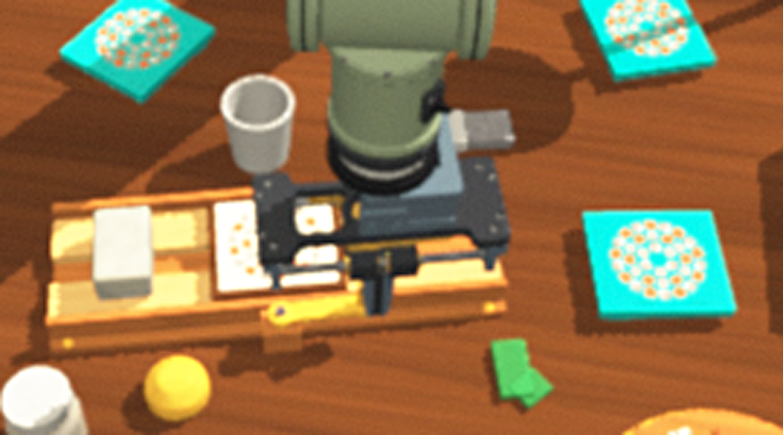

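Fingers are closed above the outside of the peg, tips near crop (378,300). The board is seated at mid-rack, and the brush and cup are undisturbed. Lowering, and planning the arc.

carry_out(increments=[[[0, 0, 0], [0, 20, 0], 1], [[0, 0, 0], [0, 45, 0], 1], [[0, 0, 0], [0, 64, 0], 1], [[0, 0, 0], [0, 72, 0], 1], [[0, 0, 0], [0, 72, 0], 1], [[0, 0, 0], [0, 72, 0], 1]])

```text
time_s: 7.67
ee_pos: [657.2, 81.6, 243.9]
ee_rot: [-90.0, 0.0, -75.2]
force: [0.3, -0.5, 1.0]
gripper_width: 0.5
```

```bash
cat > arc.py <<'E'
import numpy as np
D=24
def C(t): return np.array([80-72*np.sin(t)+D*np.cos(t), 72*np.cos(t)+D*np.sin(t)])
def rows(c0,t0,ts):
    z=np.array([np.cos(t0),np.sin(t0)]);x=np.array([np.sin(t0),-np.cos(t0)])
    for t in ts:
        d=C(t)-c0; print(f'[[0, {-(t-t0):.3f}, 0], [{d@x:.1f}, 0, {d@z:.1f}], 1],',end=' ')
    print()
rows(np.array([123.7,73.2]),0,[0,0.06,.12,.18,.24,.3,.36,.42,.48])
rows(C(.48),.48,np.arange(.56,1.21,.08))
rows(C(1.2),1.2,[1.28,1.34,1.4,1.45,1.5])
rows(C(1.5),1.5,[1.52,1.54,1.56,1.58])
rows(C(1.58),1.58,[1.60,1.62,1.64])
E
python3 arc.py;python3 bd.py 6 | head -2
```

```text
[[0, 0.000, 0], [1.2, 0, -19.7], 1], [[0, -0.060, 0], [-0.1, 0, -24.1], 1], [[0, -0.120, 0], [-1.2, 0, -28.5], 1], [[0, -0.180, 0], [-1.9, 0, -33.0], 1], [[0, -0.240, 0], [-2.4, 0, -37.5], 1], [[0, -0.300, 0], [-2.7, 0, -42.0], 1], [[0, -0.360, 0], [-2.6, 0, -46.6], 1], [[0, -0.420, 0], [-2.3, 0, -51.1], 1], [[0, -0.480, 0], [-1.7, 0, -55.7], 1], 
[[0, -0.080, 0], [-1.7, 0, -5.8], 1], [[0, -0.160, 0], [-2.9, 0, -11.8], 1], [[0, -0.240, 0], [-3.6, 0, -17.8], 1], [[0, -0.320, 0], [-3.9, 0, -23.9], 1], [[0, -0.400, 0], [-3.7, 0, -29.9], 1], [[0, -0.480, 0], [-2.9, 0, -36.0], 1], [[0, -0.560, 0], [-1.8, 0, -41.9], 1], [[0, -0.640, 0], [-0.1, 0, -47.7], 1], [[0, -0.720, 0], [2.0, 0, -53.4], 1], 
[[0, -0.080, 0], [-1.7, 0, -5.8], 1], [[0, -0.140, 0], [-2.6, 0, -10.3], 1], [[0, -0.200, 0], [-3.3, 0, -14.8], 1], [[0, -0.250, 0], [-3.7, 0, -18.6], 1], [[0, -0.300, 0], [-3.9, 0, -22.3], 1], 
[[0, -0.020, 0], [-0.5, 0, -1.4], 1], [[0, -0.040, 0], [-0.9, 0, -2.9], 1], [[0, -0.060, 0], [-1.3, 0, -4.4], 1], [[0, -0.080, 0], [-1.7, 0, -5.8], 1], 
[[0, -0.020, 0], [-0.5, 0, -1.4], 1], [[0, -0.040, 0], [-0.9, 0, -2.9], 1], [[0, -0.060, 0], [-1.3, 0, -4.4], 1], 
[657.2  81.6 243.9] [ 0.3 -0.5  1. ]
tool rack [124.3  73.  243.9]
```

carry_out(increments=[[[0, 0, 0], [0.6, 0, -10], 1], [[0, 0, 0], [1.2, 0, -19.7], 1], [[0, -0.06, 0], [-0.1, 0, -24.1], 1], [[0, -0.12, 0], [-1.2, 0, -28.5], 1], [[0, -0.18, 0], [-1.9, 0, -33], 1], [[0, -0.24, 0], [-2.4, 0, -37.5], 1], [[0, -0.3, 0], [-2.7, 0, -42], 1], [[0, -0.36, 0], [-2.6, 0, -46.6], 1], [[0, -0.42, 0], [-2.3, 0, -51.1], 1], [[0, -0.48, 0], [-1.7, 0, -55.7], 1]])

```text
time_s: 8.6
ee_pos: [602.9, 69.6, 245.5]
ee_rot: [-89.8, -0.1, -47.6]
force: [0.5, 2.3, -0.3]
gripper_width: 0.6
```

```bash
python3 bd.py 7 | head -2
python3 - <<'E'
from h import *
d=np.load('scene7.npz')
cv2.imwrite('pics/s7c.png',cv2.resize(d['frame'][140:290,130:400],None,fx=2.9,fy=2.9,interpolation=cv2.INTER_CUBIC))
E
```

```text
[602.9  69.6 245.5] [ 0.5  2.3 -0.3]
tool rack [ 68.7  75.1 245.5]
```

View pics/s7c.png

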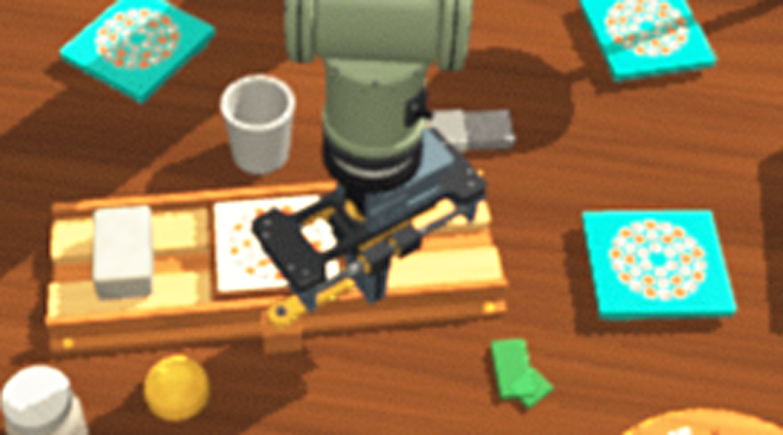

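The latch arm is turning inward with the fingers behind the peg, tips at crop (375,290). Continuing the arc.

carry_out(increments=[[[0, -0.08, 0], [-1.7, 1, -5.8], 1], [[0, -0.16, 0], [-2.9, 2, -11.8], 1], [[0, -0.24, 0], [-3.6, 2, -17.8], 1], [[0, -0.32, 0], [-3.9, 2, -23.9], 1], [[0, -0.4, 0], [-3.7, 2, -29.9], 1], [[0, -0.48, 0], [-2.9, 2, -36], 1], [[0, -0.56, 0], [-1.8, 2, -41.9], 1], [[0, -0.64, 0], [-0.1, 2, -47.7], 1], [[0, -0.72, 0], [2, 2, -53.4], 1]])

```text
time_s: 9.45
ee_pos: [564.8, 31.7, 242.9]
ee_rot: [-90.0, -0.1, -6.4]
force: [-0.3, 1.2, 0.7]
gripper_width: 0.4
```

carry_out(increments=[[[0, -0.08, 0], [-1.7, 0, -5.8], 1], [[0, -0.14, 0], [-2.6, 0, -10.3], 1], [[0, -0.2, 0], [-3.3, 0, -14.8], 1], [[0, -0.25, 0], [-3.7, 0, -18.6], 1], [[0, -0.3, 0], [-3.9, 0, -22.3], 1]])

```text
time_s: 9.87
ee_pos: [558.6, 9.9, 242.9]
ee_rot: [-90.0, -0.1, 10.7]
force: [-0.6, 0.3, -0.2]
gripper_width: 0.5
```

carry_out(increments=[[[0, -0.02, 0], [-0.5, 0, -1.4], 1], [[0, -0.04, 0], [-0.9, 0, -2.9], 1], [[0, -0.06, 0], [-1.3, 0, -4.4], 1], [[0, -0.06, 0], [-1.3, 0, -4.4], 1]])

```text
time_s: 10.2
ee_pos: [557.8, 5.3, 242.0]
ee_rot: [-90.0, -0.0, 14.1]
force: [-1.0, -0.8, 0.4]
gripper_width: 0.5
```

carry_out(increments=[[[0, -0.01, 0], [0, 0, -1], 1], [[0, -0.01, 0], [0, 0, -2], 1], [[0, -0.01, 0], [0, 0, -3], 1], [[0, -0.01, 0], [0, 0, -3], 1]])

```text
time_s: 10.53
ee_pos: [558.3, 2.9, 241.7]
ee_rot: [-89.9, 0.0, 14.6]
force: [-1.2, 2.4, 1.4]
gripper_width: 0.3
```

carry_out(increments=[[[0, 0, 0], [0, 0, -1], 1], [[0, 0, 0], [0, 0, -2], 1], [[0, 0, 0], [0, 0, -2], 1]])

```text
time_s: 10.78
ee_pos: [558.5, 2.0, 241.8]
ee_rot: [-89.8, 0.0, 14.6]
force: [-1.7, 9.0, 2.3]
gripper_width: 0.5
```

The force climbed to 9 N with the motion stalling, so the latch is on its stop. Backing straight off the peg, then up and away.

carry_out(increments=[[[0, 0, 0], [0, 0, 6], 1], [[0, 0, 0], [0, 0, 18], 1], [[0, 0, 0], [0, -10, 25], 1], [[0, 0, 0], [0, -40, 25], 1], [[0, 0, 0], [0, -75, 30], 1], [[0, 0, 0], [0, -110, 60], 1], [[0, 0, 0], [0, -120, 100], 1], [[0, 0, 0], [0, -120, 140], 1], [[0, 0, 0], [0, -120, 180], 1], [[0, 0, 0], [0, -120, 220], 1]])

```text
time_s: 11.62
ee_pos: [502.0, 215.4, 363.2]
ee_rot: [-90.0, -0.1, 14.7]
force: [0.9, 0.4, 0.6]
gripper_width: 0.4
```

carry_out(increments=[[[0, 0, 0], [-15, 0, 35], 1], [[0, 0, 0], [-30, 0, 70], 1], [[0, 0, 0], [-45, 0, 105], 1], [[0, 0, 0], [-60, 0, 140], 1], [[0, 0, 0], [-60, 0, 140], 1]])

```text
time_s: 12.03
ee_pos: [405.7, 337.8, 362.6]
ee_rot: [-89.8, 0.0, 15.0]
force: [0.2, -0.0, -0.5]
gripper_width: 0.2
```

```bash
python3 bd.py 8
python3 - <<'E'
from h import *
d=np.load('top8.npz');f=d['frame']
cv2.imwrite('pics/t8c.png',cv2.resize(f[110:220,184:354],None,fx=4.7,fy=4.7,interpolation=cv2.INTER_CUBIC))
E
```

```text
[405.7 337.8 362.6] [ 0.2 -0.  -0.5]
tool rack [-53.8 384.6 362.6]
top -75 131 19.3 | top -65 90 20.8 | top -55 135 34.3 | top -45 131 34.6 | top -35 134 34.7 | top -25 134 35.0 | top -15 117 35.0 | top -5 115 37.0 | top 5 144 35.2 | top 15 134 34.5 | top 25 134 34.8 | top 35 135 34.5 | top 45 134 34.5 | top 55 144 33.0 | top 65 131 19.0 | top 75 130 19.1 | top 85 132 18.9 | top 95 132 19.2 | top 105 129 19.3 | top 115 135 19.6 | top 125 130 18.9 | 
scene -75 118 18.7 | scene -65 110 31.2 | scene -55 129 33.5 | scene -45 130 34.3 | scene -35 125 34.6 | scene -25 130 34.4 | scene -15 109 35.3 | scene -5 85 43.3 | scene 5 121 34.7 | scene 15 126 34.6 | scene 25 132 34.5 | scene 35 132 34.4 | scene 45 126 34.3 | scene 55 104 32.1 | scene 65 115 19.0 | scene 75 111 19.2 | scene 85 114 18.9 | scene 95 113 18.9 | scene 105 114 19.1 | scene 115 110 18.6 | scene 125 113 18.3 |
```

View pics/t8c.png

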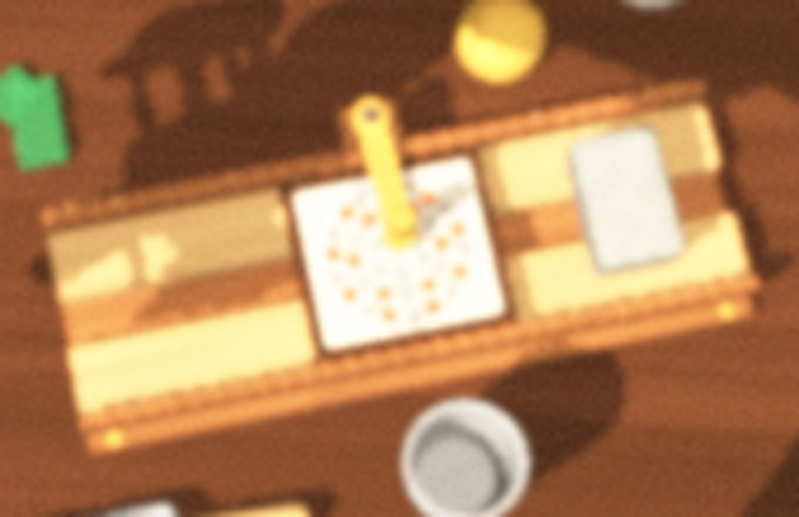

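The latch lies across the seated board, pivot at crop (371,114) and peg near (402,225). Checking its angle once before handing in.

Run:
```python
from h import *
o=np.array([555.5,-20.6]);ex=np.array([.967,.2538]);ey=np.array([-.2538,.967])
for n in ('top8','scene8'):
    d=np.load(n+'.npz')
    P=np.array([world(d,u,v) for v in range(110,300) for u in range(130,400) if d['z_map'][v,u]>0])
    r=np.c_[(P[:,:2]-o)@ex,(P[:,:2]-o)@ey,P[:,2]]
    near=(abs(r[:,1])<25)
    peg=r[near&(abs(r[:,0]-8)<30)&(r[:,2]>68)&(r[:,2]<80)]
    arm=r[near&(r[:,0]>25)&(r[:,0]<85)&(abs(r[:,2]-44.5)<3)]
    k=np.polyfit(arm[:,0],arm[:,1],1)
    print(n,len(peg),peg.mean(0).round(1),'arm',len(arm),'theta',round(np.pi/2-np.arctan(-k[0])*-1*-1,3),k.round(3))
    p=peg.mean(0)[:2]-[80,0]; print('theta peg',np.arctan2(-p[0],p[1]).round(3))
    e=r[(abs(r[:,0])<45)&(abs(r[:,2]-34.3)<2)&(abs(r[:,1])<75)]; print('board y',np.percentile(e[:,1],[.5,99.5]).round(1))
env.job_done()
```

```text
top8 22 [ 6.7 -0.9 73.6] arm 115 theta 1.596 [ 0.025 -0.428]
theta peg 1.583
board y [-56.8  61.3]
scene8 24 [ 8.6 -2.6 73.9] arm 127 theta 1.583 [ 0.012 -1.728]
theta peg 1.607
board y [-59.2  59.7]
the job is handed in; nothing more can be done
```

The board is seated in the middle notch and the latch is turned across it to its stop. I handed the job in at about 12 s.

**Board:** I slid it about 117 mm along the rails with the spread fingertips, at roughly 5 N. After the drop its face read about 34.4 mm, level along its length, against 40.5 mm before. Its ends lie about ±60 mm from the middle, and it was never lifted.

**Latch:** I pushed it by the peg with closed fingers until the force rose to about 9 N and it stopped moving. The final images give an angle of 1.58 to 1.61 rad. The stop is at 1.6, and the spread is within camera error.

**Everything else:** In the last top view the soapstone, cup, smalti, shard and the visible edge of the brush looked undisturbed. I judged that by eye and did not measure them, and the jar was almost entirely out of that crop. The arm was clear of everything when I handed in, and none of the checks failed.

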